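# Light the grill and hold its lid open for inspection

### The job

At the repair table, hook the battery lamp onto the lamp rail near the robot-side end, slide it along the rail, still hooked on, to the ring mark and let it hang there by itself, never tipping it over. Then lift the lid of the contact grill by its bar and hold it open at 60 degrees from shut so that the plates can be inspected: finish while still holding the lid there with the fingers, because it falls shut if let go. Leave the other things on the table alone.

Things in the scene. Friction and masses are not known exactly. Their poses are not given: they have to be found in the camera images.
- lamp_tab (a point): Centre of the upright grey grip tab on top of the battery lamp (white drum, black end caps, 50 mm across, flat aluminium hook above it; 0.2 kg, 169 mm tall, stands upright on the table). Tab: 22 mm along the lamp's x, 12 mm along its y (grip across this), 48 mm tall, free above. This point is 145 mm above the lamp's foot; z up.
- lamp_saddle (a point): Middle of the underside of the hook's flat top, which rests on the rail; 30 mm below lamp_tab, same axes. The slot for the rail runs along x, 24 mm wide in y: closed at -y by the spine, at +y by a lip hanging 18 mm below this point. The rail enters from the +y side through the 39 mm gap between the lip's lower end and the drum's top (57 mm below this point).
- rail_mid (a point): Middle of the lamp rail's axis: fixed steel rod along x, 12 mm thick, 320 mm long, 170 mm above the table, a post at each end (feet 60 mm across, tops 8 mm above the axis). x points away from the robot, y left, z up; robot-side end at x = -160 mm. It stands right of the grill; the lamp starts right of the rail, its hook's mouth (+y) roughly towards it.
- rail_mark (a point): Centre of the mark: a black ring sleeve 20 mm long, 16 mm across on the far half of the rail, 40 to 80 mm beyond rail_mid, on the rail's axis, same axes. The hook slides freely over it.
- press_lid (a joint): Opening angle of the grill's steel lid, rad: 0 shut (at the start), growing as it opens upward, stop at 1.75. It swings freely, has no stay and falls shut from below about 1.5 rad. Mass about 0.6 kg; 2 to 4 N at the bar lifts it.
- press_bar (a point): Middle of the lid's handle at the robot side of the contact grill (black base 190 x 240 mm, steel lid): a round black bar 14 mm thick, 140 mm long along the grill's y, 28 mm clear of the lid's front edge, an arm at each end, open below, 98 mm above the table when shut. It can turn between the fingers. When shut it is 220 mm in front of press_hinge and 13 mm higher.
- press_hinge (a point): Fixed point on the lid's hinge axis at the back of the grill, midway across, 85 mm above the table. x points from the grill's front to its back (away from the robot), y along the hinge axis, z up. The bar swings about it on a radius of 220 mm.
- tub: Bystander, leave it alone: yellow jar with white cap, 64 mm across, 60 high; origin at its underside.
- driver: Bystander, leave it alone: screwdriver lying on the table.
- supply: Bystander, leave it alone: black power supply box, 80 x 130 x 50 mm; origin at its underside.
- spray: Bystander, leave it alone: dark spray can, 54 mm across, 170 high; origin at its underside.
- mug: Bystander, leave it alone: white mug, 80 mm across, 90 high; origin at its underside.
- beaker: Bystander, leave it alone: clear plastic beaker, 84 mm across, 110 high; origin at its underside.
- spanner: Bystander, leave it alone: spanner lying on the table.
There are look-alikes about, which are no part of the job. Leave any yellow look-alike of the part that bears lamp_tab alone.

How it is judged (in metres and radians):
On the way, in this order (a step that is already met when the one before it is completed fails the run):
1. the lamp is hooked over the rail in the third at the robot's end (y of lamp_saddle in the frame of rail_mid between -0.013 and 0.013 m and z of lamp_saddle in the frame of rail_mid between 0.001 and 0.013 m and angle between lamp_saddle's own z axis and vertical below 0.3 rad and x of lamp_saddle in the frame of rail_mid below -0.05 m), for 0.1 s.
2. the lamp, still hooked on, passes the middle of the rail (y of lamp_saddle in the frame of rail_mid between -0.013 and 0.013 m and z of lamp_saddle in the frame of rail_mid between 0.001 and 0.013 m and angle between lamp_saddle's own z axis and vertical below 0.3 rad and x of lamp_saddle in the frame of rail_mid between -0.025 and 0.02 m), for 0.03 s.
3. the lamp hangs at the ring mark by itself, let go and still (y of lamp_saddle in the frame of rail_mid between -0.013 and 0.013 m and z of lamp_saddle in the frame of rail_mid between 0.001 and 0.013 m and angle between lamp_saddle's own z axis and vertical below 0.3 rad and x of lamp_saddle in the frame of rail_mark between -0.015 and 0.015 m and contact force between lamp and the fingers below 0.1 N and linear speed of lamp below 0.05 m/s and value of joint press_lid below 0.5 rad), for 0.3 s.
At the end, for the whole second after the job is handed in: The lid is held still by the fingers at 60 degrees (within 7 degrees) while the lamp hangs still and untouched on the rail, upright, its hook within 15 mm of the ring mark's centre (y of lamp_saddle in the frame of rail_mid between -0.013 and 0.013 m and z of lamp_saddle in the frame of rail_mid between 0.001 and 0.013 m and angle between lamp_saddle's own z axis and vertical below 0.3 rad and x of lamp_saddle in the frame of rail_mark between -0.015 and 0.015 m and contact force between lamp and the fingers below 0.1 N and linear speed of lamp below 0.05 m/s and value of joint press_lid between 0.927 and 1.167 rad and velocity of joint press_lid between -0.1 and 0.1 rad/s and contact force between press_lid and the fingers above 0.3 N and contact force between press_lid and lamp below 0.1 N); the arm keeps its last pose, push and grip.
It fails at once if the lamp is tipped over (more than 45 degrees) (angle between lamp_saddle's own z axis and vertical above 0.785 rad).
It fails at once if a bystander is displaced by more than 40 mm (distance of any of tub, driver, supply, spray, mug, beaker, spanner from where it was at the start of the episode above 0.04 m).
It also fails if it takes over 53 s, if anything falls off the work surface, if the arm or the gripper's body presses on something with over 40 N, if the wrist force passes 120 N, or if a joint passes its speed limit or range.

### The arm

A 6-joint arm with a two-finger parallel gripper is mounted at the origin on the work surface. World frame = base frame: x ahead of the robot, y to its left, z up, the work surface at z = 0. Lengths are in m, angles in degrees, forces in N, time in s.
With the tool pointing down it reaches from about 0.375 to 0.825 m from the base axis. Payload 5.5 kg.
Tool frame: the origin (TCP) lies midway between the tips of the shut fingers; the grasp point (between the pads) lies 19 mm behind it; z points along the fingers, x is the direction in which the jaws open and shut, and the axes are right-handed (so a half turn about z gives the same grasp; the last joint's range is limited). The gripper opens to 85 mm and grips with 20 to 120 N. Pads are 22 mm wide; open, the fingers measure 114 mm over their backs; the gripper's body (76 mm by 85 mm) begins 54 mm behind the grasp point. The pads swing forward as they close: fully open they stand 13 mm farther back than shut.
Start: joints at [0, 17.962, -2.699, 69.339, 0, 90], TCP at [0.6, -0, 0.231] pointing down, gripper open.
Joint ranges: [-152.73, 152.73], [-39.44, 99.34], [-58.76, 71.6], [-118.89, 123.64], [-81.53, 83.1], [-180, 180]. Speed limits (degrees/s): [136.94, 136.94, 172.46, 180, 180, 180].

### API

Orientations are given as a 3x3 rotation matrix whose columns are the frame's x, y, z axes.
In Python, from bench import arm, viewer gives the robot as it stands.
- The arm moves only by the tool arm_command, never from a script. Its argument "deltas" is a list of rows, each a list of 7 numbers: the closure, from 0 (fully open) to 1 (shut), then the shift along the world's x, y, z in m, then the turn, a rotation vector about the world's x, y, z in rad. In form: [[hand, tx, ty, tz, wx, wy, wz], ...]. A call has 1 to 8 rows; each row is the pose to reach, as a shift and turn from the pose commanded when the call began; what a row does not reach only later rows make up. A row lasts 1/12 s, in which the tool goes at most 41.7 mm and 7.16 degrees, less where a joint would pass 70% of its speed; a pose out of reach is approached as far as the arm can. A call with a gripper value outside its range is refused whole. The fingers move at their own pace and stop on an object; the grip force is fixed at half the most. Time passes only in rows, so rows that repeat a pose let the fingers close. It gives the time, the measured TCP pose, the force and the opening at its end, in the units of the state.
- arm.get_obs(): the state, without advancing time (a new reading comes with each control period).
- viewer.camera(name): name is "scene" or "side" or "wrist"; returns the picture (384x512x3 uint8, red, green, blue); there is no depth.
- viewer.camera_info(name): a dict with "fx", "fy", "cx", "cy" (pixels), "xyz" and "attitude" of the camera in the world. Camera axes: x right, y down, z forward; pixel columns grow to the right and rows downward; lengths in m; the calibration is good to about 2 mm. The wrist camera is an equidistant fisheye: a pixel r from the principal point sees the ray r / f radians off the axis. A picture is of the moment at which its call begins: read the wrist's pose just before it. camera_info takes no time and is no camera call; for the wrist camera it gives the pose at the moment of the call.
- arm.hand_in(): hands the job in, once; it reports no verdict.
The state is a dict: "clock": time; "joints": joint angles; "joint_velocities": joint speeds; "tau": joint torques, N m; "ee_pos": TCP position; "tool_rot": TCP orientation; "force": force on the tool from outside, world axes, zero at the start; "wrist_torque": the same for the moment, N m; "opening": finger opening in m.
Only numpy, scipy, OpenCV 4.12 (cv2) and the standard library are available. Lean on these libraries where they do the work, as an engineer would, in place of code of your own. Each camera call takes 0.05 s, during which the arm holds its last target. There are 200 camera calls.

## Working session

There is one attempt and no reset: what is moved stays moved. The work goes in short steps, Python scripts to look and compute and a tool call to move; the robot and the scene stay as the last step left them, time stands still between calls to the robot, and variables do not carry over. Pictures are saved under pics/ and viewed, about 8 in all and at most 12, crops included, and the job is handed in when it is done.

Besides the shell and the picture viewer there is one more tool, called after "Request:" in YAML: its name, and indented under it one key for each argument. arm_command: Moves the arm, as the interface text tells. Its arguments: {"type":"object","properties":{"deltas":{"type":"array","items":{"type":"array","items":{"type":"number"}}}},"required":["deltas"]}

```bash
mkdir -p pics
cat > h.py <<'E'
import numpy as np, cv2, json
from bench import arm, viewer
def snap(n,f):
    i=viewer.camera_info(n); im=viewer.camera(n); cv2.imwrite('pics/'+f+'.png',im[:,:,::-1]); 
    json.dump({k:(np.array(v).tolist()) for k,v in i.items()},open('pics/'+f+'.json','w')); return im
def ray(f,u,v):
    i=json.load(open('pics/'+f+'.json')); x=(u-i['cx'])/i['fx']; y=(v-i['cy'])/i['fy']
    if 'wrist' in f:
        r=np.hypot(x,y)+1e-12; d=np.array([np.sin(r)*x/r,np.sin(r)*y/r,np.cos(r)])
    else: d=np.array([x,y,1.])
    d=np.array(i['attitude'])@d; return np.array(i['xyz']),d/np.linalg.norm(d)
def plane(f,u,v,z):
    o,d=ray(f,u,v); return o+d*(z-o[2])/d[2]
def tri(*obs):
    A=0;b=0;R=[ray(*o) for o in obs]
    for o,d in R:
        P=np.eye(3)-np.outer(d,d); A=A+P; b=b+P@o
    p=np.linalg.solve(A,b); return p,[round(float(np.linalg.norm((np.eye(3)-np.outer(d,d))@(p-o)))*1000,1) for o,d in R]
E
python3 - <<'E'
from h import *
a=[snap(n,n+'0') for n in('scene','side','wrist')]
for n in('scene','side','wrist'): print(open(f'pics/{n}0.json').read())
cv2.imwrite('pics/s0x.png',cv2.resize(a[0],(800,600),interpolation=cv2.INTER_CUBIC)[:,:,::-1])
cv2.imwrite('pics/d0x.png',cv2.resize(a[1],(800,600),interpolation=cv2.INTER_CUBIC)[:,:,::-1])
E
```

```text
{"fx": 411.7329578674376, "fy": 411.7329578674376, "cx": 258.483675099669, "cy": 194.9123250814283, "xyz": [1.1589586187168281, 0.4110675685007097, 1.1932280434999418], "attitude": [[-0.5489682523485148, 0.6909493866245545, -0.47034328212122867], [0.8358059374769288, 0.4590976569325122, -0.30109429798219345], [0.007892578268856185, -0.5584069184046966, -0.8295296382203837]]}
{"fx": 415.03993346564204, "fy": 415.03993346564204, "cx": 255.7499969973874, "cy": 195.2655375690788, "xyz": [0.01158033664585364, -0.7134180580615473, 0.869860533594738], "attitude": [[0.8064510980868768, -0.3803216284217183, 0.4527605165527611], [-0.5912923503865714, -0.5227892428290524, 0.6140559941540756], [0.0031595519927134813, -0.7629199607671034, -0.6464852285198223]]}
{"fx": 297.3186396354542, "fy": 297.3186396354542, "cx": 253.09998765004605, "cy": 187.2724713381357, "xyz": [0.6004929621811197, 0.06624486956537043, 0.3734540559160299], "attitude": [[0.9999984358724403, 0.0011022576803631264, -0.0013832138948406503], [0.0006987823381396405, -0.9646518700258473, -0.2635266236244068], [-0.001624794115173882, 0.26352524486971257, -0.9646511314254711]]}
```

View pics/s0x.png

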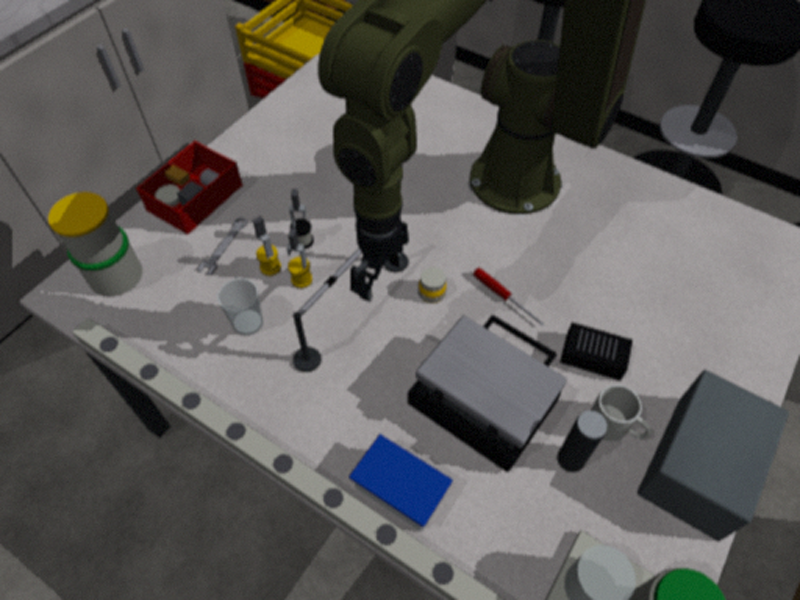

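View pics/d0x.png

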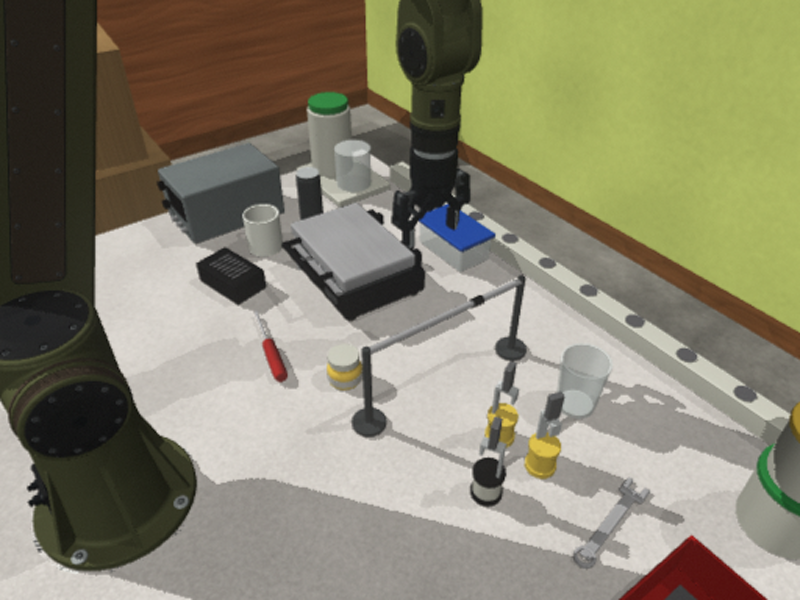

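The scene view shows three lamps: a white drum with black caps at (303,235) and yellow ones at (268,260) and (300,270). In the side view they are at (487,482) for the white one, and (502,425) and (542,455) for the yellow ones. The white drum fits the description. I'll confirm it in an enlarged crop of both views.

Run:
```python
import cv2,numpy as np
a=cv2.imread('pics/scene0.png')[115:245,140:280]; b=cv2.imread('pics/side0.png')[220:330,280:400]; c=cv2.imread('pics/side0.png')[170:285,220:345]
f=lambda x,s:cv2.resize(x,None,fx=s,fy=s,interpolation=cv2.INTER_CUBIC)
L=f(a,3);R=f(b,3);C=f(c,3)
o=np.zeros((600,800,3),np.uint8); o[:390,:420]=L; o[:330,425:785]=R
cv2.imwrite('pics/c1.png',o[:400])
print(L.shape,R.shape,C.shape)
w=cv2.imread('pics/wrist0.png'); cv2.imwrite('pics/w0x.png',cv2.resize(w,(800,600)))
```

```text
(390, 420, 3) (330, 360, 3) (345, 375, 3)
```

View pics/c1.png

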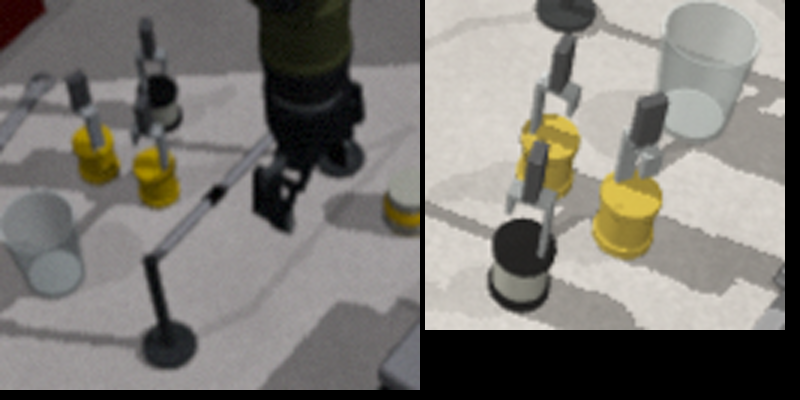

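View pics/w0x.png

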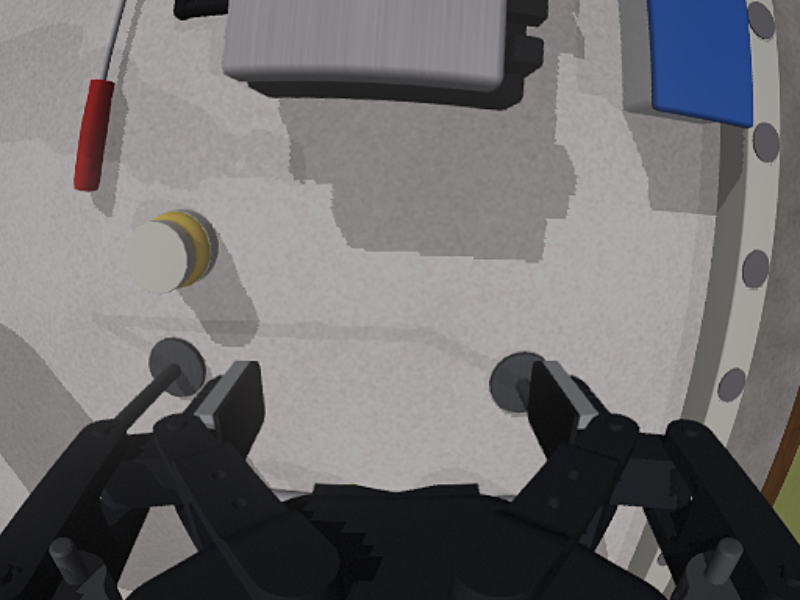

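The crop confirms it: the white drum with black caps has its tab at side px (317,277) and scene px (189,128). Its spine is on the right and its lip and mouth face left, towards the rail. The wrist view shows the rail's feet at (178,365) and (520,380) of 800.

Run:
```python
from h import *
np.set_printoptions(precision=4,suppress=True)
S=lambda u,v:('scene0',140+u/3,115+v/3); D=lambda u,v:('side0',280+(u-425)/3,220+v/3)
s=lambda u,v:('scene0',u*.64,v*.64); d=lambda u,v:('side0',u*.64,v*.64); w=lambda u,v:('wrist0',u*.64,v*.64)
print('tab',tri(S(148,40),D(537,172)))
print('tabtop',tri(S(146,22),D(539,145)))
print('drumtop',tri(S(157,93),D(524,243)))
print('Y1 tab(near)',tri(S(144,118),D(564,65)),'alt',tri(S(144,118),D(649,120)))
print('Y2 tab',tri(S(78,92),D(649,120)))
print('ring',tri(s(333,280),d(478,300)))
print('far top',tri(s(298,314),d(520,280)))
for n,u in(('near foot',d(369,424)),('far foot',d(511,349)),('far foot s',s(307,359)),('near w',w(178,365)),('far w',w(520,380))): print(n,plane(*u,0.006))
print('near axis',plane(*d(366,353),.17),'far axis',plane(*d(519,283),.17))
for p in((490,320),(554,358)): print('bar',plane(*s(*p),.098))
for n,z,u in(('tub',.06,s(432,278)),('beaker',.11,s(238,295)),('tub w',.06,w(159,257)),('beaker d',.11,d(585,362)),('spanner',0,d(612,520))): print(n,plane(*u,z))
for p in((462,318),(565,378),(522,445),(418,380)): print('lid scene corner z.1',plane(*s(*p),.1))
for p in((225,72),(503,82)): print('w lid corner',plane(*w(*p),.1))
for p in((292,226),(347,288),(422,262),(362,208)): print('side lid',plane(*d(*p),.1))
```

```text
tab (array([ 0.4645, -0.3242,  0.1405]), [3.0, 3.0])
tabtop (array([ 0.4638, -0.3228,  0.1702]), [3.0, 3.0])
drumtop (array([ 0.466 , -0.3228,  0.0502]), [1.7, 1.7])
Y1 tab(near) (array([ 0.5568, -0.2564,  0.1387]), [2.9, 2.9]) alt (array([ 0.5628, -0.3003,  0.1144]), [37.5, 37.5])
Y2 tab (array([ 0.5685, -0.3389,  0.1408]), [1.8, 1.8])
ring (array([ 0.6118, -0.1121,  0.1708]), [5.8, 5.8])
far top (array([ 0.7098, -0.117 ,  0.1708]), [2.3, 2.3])
near foot [ 0.3905 -0.1136  0.006 ]
far foot [ 0.7119 -0.1226  0.006 ]
far foot s [ 0.7138 -0.1137  0.006 ]
near w [ 0.396  -0.1048  0.006 ]
far w [ 0.7119 -0.1154  0.006 ]
near axis [ 0.3927 -0.11    0.17  ] far axis [ 0.705  -0.1229  0.17  ]
bar [0.4731 0.1793 0.098 ]
bar [0.481 0.326 0.098]
tub [0.424  0.0125 0.06  ]
beaker [ 0.7129 -0.2776  0.11  ]
tub w [0.4222 0.0082 0.06  ]
beaker d [ 0.7047 -0.2877  0.11  ]
spanner [ 0.5837 -0.4741  0.    ]
lid scene corner z.1 [0.5015 0.1301 0.1   ]
lid scene corner z.1 [0.5102 0.3628 0.1   ]
lid scene corner z.1 [0.6753 0.3565 0.1   ]
lid scene corner z.1 [0.6686 0.1314 0.1   ]
w lid corner [0.4966 0.1301 0.1   ]
w lid corner [0.6633 0.1202 0.1   ]
side lid [0.5193 0.365  0.1   ]
side lid [0.4998 0.1169 0.1   ]
side lid [0.6654 0.0987 0.1   ]
side lid [0.681  0.3372 0.1   ]
```

Rail: centre at about (0.551,-0.114), with the ring at x = 0.612. The lamp tab is at about (0.464,-0.324), z 0.14 against 0.145 in the text. The heights and the 320 mm rail length fit the description. Moving above the lamp now, jaws turned across its y.

Request:
arm_command:
  deltas:
    - [0,-0.02,-0.04,0.05,0,0,0.125]
    - [0,-0.135,-0.31,0.06,0,0,1.57]
    - [0,-0.135,-0.31,0.06,0,0,1.57]
    - [0,-0.135,-0.31,0.06,0,0,1.57]
    - [0,-0.135,-0.31,0.06,0,0,1.57]
    - [0,-0.135,-0.31,0.06,0,0,1.57]
    - [0,-0.135,-0.31,0.06,0,0,1.57]
    - [0,-0.135,-0.31,0.06,0,0,1.57]

```text
clock: 0.82
ee_pos: [0.4804, -0.2736, 0.2875]
tool_rot: [[0.589, 0.808, -0.0], [0.808, -0.589, 0.0], [0.0, -0.0, -1.0]]
force: [1.4, 0.3, -0.5]
opening: 0.0855
```

Request:
arm_command:
  deltas:
    - [0,-0.005,-0.03,0,0,0,0.6]
    - [0,-0.005,-0.03,0,0,0,0.6]
    - [0,-0.005,-0.03,0,0,0,0.6]
    - [0,-0.005,-0.03,0,0,0,0.6]
    - [0,-0.005,-0.03,0,0,0,0.6]
    - [0,-0.005,-0.03,0,0,0,0.6]
    - [0,-0.005,-0.03,0,0,0,0.6]

```text
clock: 1.4
ee_pos: [0.4764, -0.3021, 0.2872]
tool_rot: [[0.038, 0.999, -0.0], [0.999, -0.038, 0.0], [0.0, -0.0, -1.0]]
force: [0.6, -0.7, -1.3]
opening: 0.0853
```

Run:
```python
from h import *
w=snap('wrist','wrist1'); snap('scene','scene1'); o=arm.get_obs(); print(o['ee_pos'],o['tool_rot'],o['joints'])
cv2.imwrite('pics/w1x.png',cv2.resize(w,(800,600),interpolation=cv2.INTER_CUBIC)[:,:,::-1])
```

```text
[ 0.47653562 -0.30209145  0.28729429] [[ 3.74145663e-02  9.99299797e-01 -2.55693590e-04]
 [ 9.99299817e-01 -3.74145231e-02  1.71573932e-04]
 [ 1.61887142e-04 -2.61933922e-04 -9.99999953e-01]] [-3.23722108e+01  1.31854781e+01 -1.73812050e+00  7.50940381e+01
  4.58737647e-04 -3.02280149e+01]
```

View pics/w1x.png

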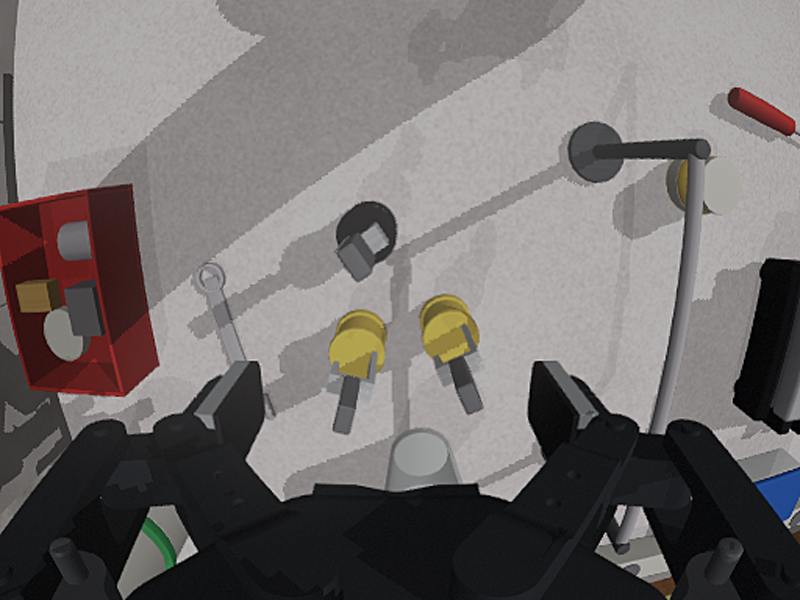

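The wrist view shows the white lamp at (367,235) with its tab at about (357,255). It is visibly turned, with the saddle plate at (375,238). Enlarging for the yaw.

Run:
```python
import cv2
w=cv2.imread('pics/wrist1.png')[120:185,205:265]
cv2.imwrite('pics/c2.png',cv2.resize(w,None,fx=9,fy=9,interpolation=cv2.INTER_CUBIC)); print(open('pics/wrist1.json').read())
```

```text
{"fx": 297.3186396354542, "fy": 297.3186396354542, "cx": 253.09998765004605, "cy": 187.2724713381357, "xyz": [0.41090184933902313, -0.29983964968025834, 0.43016186169709975], "attitude": [[0.03741117260686046, 0.9643185328413215, 0.26208809851448917], [0.9992998212483029, -0.0359648215093956, -0.01031498264212601], [-0.0005209772449281801, 0.2622904855928981, -0.9649888236400211]]}
```

View pics/c2.png

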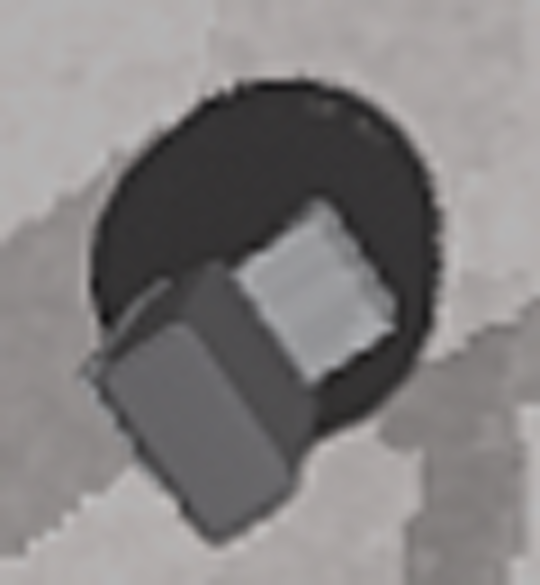

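Run:
```python
from h import *
np.set_printoptions(precision=4,suppress=True)
C=[plane('wrist1',205+u/9,120+v/9,.169) for u,v in((103,380),(188,320),(300,475),(217,545))]
C=np.array(C);print(C,C.mean(0)); 
for i,j in((0,3),(1,2)): e=C[j]-C[i]; print('x edge',np.linalg.norm(e),np.degrees(np.arctan2(e[1],e[0])))
for i,j in((0,1),(3,2)): e=C[j]-C[i]; print('y edge',np.linalg.norm(e),np.degrees(np.arctan2(e[1],e[0])))
c=np.array((203,430)); print(tri(('wrist1',205+c[0]/9,120+c[1]/9),('side0',280+(539-425)/3,220+145/3)))
P=lambda p:('wrist1',p[0]*.64,p[1]*.64)
print('near rail end',plane(*P((703,150)),.17)); print('ringless far',plane(*P((660,420)),.17))
print('Y tops',plane(*P((343,418)),.165),plane(*P((472,398)),.165))
```

```text
[[ 0.4574 -0.3346  0.169 ]
 [ 0.4517 -0.3257  0.169 ]
 [ 0.4678 -0.3154  0.169 ]
 [ 0.4747 -0.3241  0.169 ]] [ 0.4629 -0.325   0.169 ]
x edge 0.020270667042439988 31.077821865628646
x edge 0.019174237184145453 32.64653632378525
y edge 0.01050950168774193 122.62892931143932
y edge 0.0111175573923083 128.25026266348317
(array([ 0.4634, -0.3254,  0.1722]), [1.4, 1.4])
near rail end [ 0.3937 -0.1008  0.17  ]
ringless far [ 0.5858 -0.1118  0.17  ]
Y tops [ 0.5672 -0.3404  0.165 ] [ 0.5555 -0.2557  0.165 ]
```

Lamp: centre (0.463,-0.325), yaw about +32°. Tab edges measure 20 × 11 mm against 22 × 12, and its height is 0.172 against 0.169. Turning and centring.

Request:
arm_command:
  deltas:
    - [0,-0.0135,-0.023,0,0,0,0.6]
    - [0,-0.0135,-0.023,0,0,0,0.6]
    - [0,-0.0135,-0.023,0,0,0,0.6]
    - [0,-0.0135,-0.023,-0.03,0,0,0.6]
    - [0,-0.0135,-0.023,-0.06,0,0,0.6]
    - [0,-0.0135,-0.023,-0.08,0,0,0.6]
    - [0,-0.0135,-0.023,-0.08,0,0,0.6]
    - [0,-0.0135,-0.023,-0.08,0,0,0.6]

```text
clock: 2.17
ee_pos: [0.4624, -0.3246, 0.2068]
tool_rot: [[-0.534, 0.845, -0.002], [0.845, 0.534, 0.001], [0.002, -0.001, -1.0]]
force: [0.2, 0.1, 1.4]
opening: 0.0853
```

Run:
```python
from h import *
o=arm.get_obs(); print(o['ee_pos'],np.degrees(np.arctan2(o['tool_rot'][1][0],o['tool_rot'][0][0])))
w=snap('wrist','wrist2'); cv2.imwrite('pics/w2x.png',cv2.resize(w[130:384,120:400],None,fx=2.3,fy=2.3,interpolation=cv2.INTER_CUBIC)[:,:,::-1])
```

```text
[ 0.46238484 -0.32462891  0.20682973] 122.28141695020608
```

View pics/w2x.png

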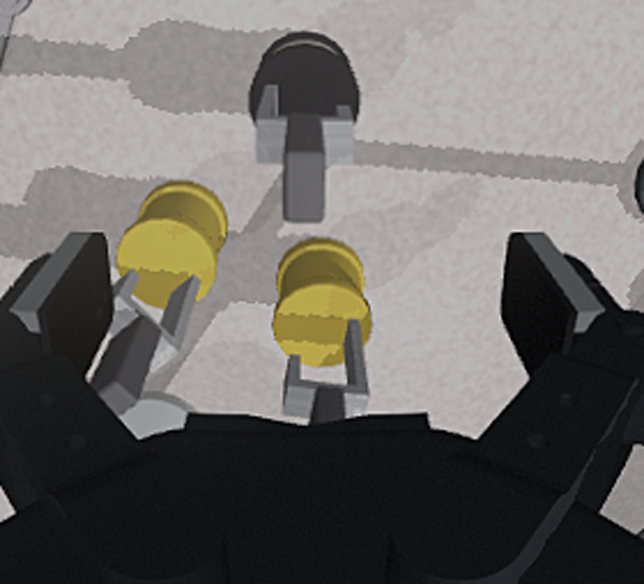

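The tab (col 305) sits midway between the jaws (107 to 505), square to them. Descending and gripping.

Request:
arm_command:
  deltas:
    - [0,0.0005,0,-0.035,0,0,0]
    - [0,0.0005,0,-0.06,0,0,0]
    - [0,0.0005,0,-0.073,0,0,0]
    - [0,0.0005,0,-0.073,0,0,0]
    - [1,0.0005,0,-0.073,0,0,0]
    - [1,0.0005,0,-0.073,0,0,0]
    - [1,0.0005,0,-0.073,0,0,0]
    - [1,0.0005,0,-0.073,0,0,0]

```text
clock: 2.88
ee_pos: [0.4646, -0.3259, 0.1362]
tool_rot: [[-0.535, 0.845, 0.002], [0.845, 0.535, -0.002], [-0.003, 0.001, -1.0]]
force: [0.1, 0.9, -0.5]
opening: 0.0386
```

Request:
arm_command:
  deltas:
    - [1,0,0,0,0,0,0]
    - [1,0,0,0,0,0,0]
    - [1,0,0,0,0,0,0]
    - [1,0,0,0,0,0,0]
    - [1,0,0,0,0,0,0]

```text
clock: 3.3
ee_pos: [0.464, -0.3254, 0.1352]
tool_rot: [[-0.535, 0.845, 0.001], [0.845, 0.535, -0.0], [-0.001, 0.001, -1.0]]
force: [0.1, 1.3, 4.9]
opening: 0.0115
```

Gripped (opening 11.5 mm). Lifting, turning square to the rail, and stopping short of it.

Request:
arm_command:
  deltas:
    - [1,0,0,0.03,0,0,0]
    - [1,0,0,0.06,0,0,0]
    - [1,0,0,0.092,0,0,-0.1]
    - [1,0,0.03,0.092,0,0,-0.22]
    - [1,0,0.06,0.092,0,0,-0.34]
    - [1,0,0.09,0.092,0,0,-0.46]
    - [1,0,0.12,0.092,0,0,-0.58]
    - [1,0,0.14,0.092,0,0,-0.59]

```text
clock: 3.97
ee_pos: [0.4626, -0.1828, 0.2258]
tool_rot: [[0.03, 1.0, -0.001], [1.0, -0.03, 0.001], [0.001, -0.001, -1.0]]
force: [0.6, -0.8, -2.1]
opening: 0.0112
```

Request:
arm_command:
  deltas:
    - [1,0,0,0,0,0,0]
    - [1,0,0,0,0,0,0]
    - [1,0,0,0,0,0,0]

```text
clock: 4.22
ee_pos: [0.4635, -0.1855, 0.2262]
tool_rot: [[0.025, 1.0, -0.0], [1.0, -0.025, -0.0], [-0.0, -0.0, -1.0]]
force: [1.1, 0.6, -2.0]
opening: 0.0115
```

Run:
```python
from h import *
o=arm.get_obs(); print(o['ee_pos'],np.degrees(np.arctan2(o['tool_rot'][1][0],o['tool_rot'][0][0])),o['opening'],o['force'])
a=snap('side','side3'); b=snap('wrist','wrist3'); c=snap('scene','scene3')
f=lambda x,s:cv2.resize(x,None,fx=s,fy=s,interpolation=cv2.INTER_CUBIC)
A=f(a[150:300,215:350],2.9); B=f(c[110:250,160:290],2.9)
im=np.zeros((440,800,3),np.uint8); im[:A.shape[0],:A.shape[1]]=A; im[:B.shape[0],400:400+B.shape[1]]=B
cv2.imwrite('pics/c3.png',im[:,:,::-1]);
```

```text
[ 0.46349644 -0.18553448  0.22615969] 88.58553048751479 0.011523877247912971 [ 1.07910804  0.63304479 -2.02355611]
```

View pics/c3.png

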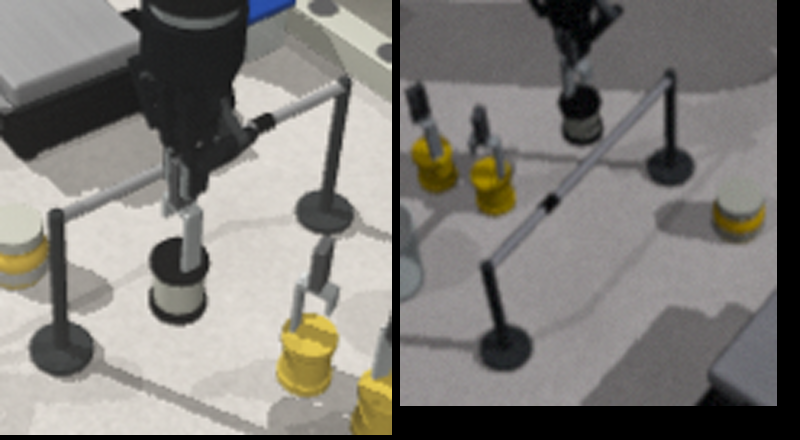

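The lamp hangs upright in the grip beside the rail; yellow lamps are untouched. The rail is fully visible: near end at side (57,215) and scene (670,78), ring at side (263,122) and scene (550,203).

Run:
```python
from h import *
np.set_printoptions(precision=4,suppress=True)
d=lambda u,v:('side3',215+u/2.9,150+v/2.9); s=lambda u,v:('scene3',160+(u-400)/2.9,110+v/2.9)
for n,a,b in(('near',d(57,215),s(670,78)),('far',d(343,85),s(488,265)),('ring',d(263,122),s(550,203))):
    print(n,tri(a,b),plane(*a,.17),plane(*b,.17))
print(plane(*d(110,192),.17),plane(*s(610,140),.17))
# ring by darkness along rail in scene3
im=cv2.imread('pics/scene3.png',0).astype(float)
A=np.array(s(498,256)[1:]);B=np.array(s(660,90)[1:])
for t in np.linspace(.15,.5,36):
    p=A+t*(B-A); v=cv2.getRectSubPix(im.astype(np.float32),(3,3),tuple(map(float,p))).mean(); print(int(v),plane('scene3',*p,.17)[0].round(3),end='; ')
# lamp: drum top centre
print('drumtop',tri(d(180,260),s(580,100)))
```

```text
near (array([ 0.3962, -0.1035,  0.1694]), [1.8, 1.8]) [ 0.397  -0.1056  0.17  ] [ 0.3952 -0.1022  0.17  ]
far (array([ 0.7113, -0.1174,  0.17  ]), [2.4, 2.4]) [ 0.7131 -0.119   0.17  ] [ 0.7097 -0.1157  0.17  ]
ring (array([ 0.6141, -0.1127,  0.1694]), [3.3, 3.3]) [ 0.6158 -0.1155  0.17  ] [ 0.6121 -0.1101  0.17  ]
[ 0.449  -0.1089  0.17  ] [ 0.5072 -0.1067  0.17  ]
113 0.657; 113 0.654; 113 0.652; 113 0.649; 113 0.647; 114 0.644; 116 0.641; 116 0.639; 117 0.636; 117 0.633; 116 0.631; 111 0.628; 98 0.625; 77 0.623; 53 0.62; 35 0.617; 24 0.615; 20 0.612; 21 0.609; 28 0.607; 44 0.604; 66 0.601; 88 0.599; 105 0.596; 112 0.593; 113 0.59; 112 0.588; 112 0.585; 112 0.582; 112 0.579; 111 0.577; 111 0.574; 111 0.571; 111 0.568; 112 0.566; 113 0.563; drumtop (array([ 0.4627, -0.1848,  0.1432]), [2.3, 2.3])
```

Request:
arm_command:
  deltas:
    - [1,0,0.03,0,0,0,0]
    - [1,0,0.055,0,0,0,0]
    - [1,0,0.07,0,0,0,0]
    - [1,0,0.079,0,0,0,-0.02]
    - [1,0,0.079,0,0,0,-0.02]
    - [1,0,0.079,0,0,0,-0.02]

```text
clock: 4.87
ee_pos: [0.4637, -0.1067, 0.2264]
tool_rot: [[0.045, 0.999, -0.0], [0.999, -0.045, -0.001], [-0.001, -0.0, -1.0]]
force: [0.6, -0.1, -2.4]
opening: 0.0113
```

Request:
arm_command:
  deltas:
    - [1,0,0,-0.008,0,0,0]
    - [1,0,0,-0.014,0,0,0]
    - [1,0,0,-0.02,0,0,0]
    - [1,0,0,-0.024,0,0,0]
    - [1,0,0,-0.026,0,0,0]
    - [1,0,0,-0.026,0,0,0]

```text
clock: 5.37
ee_pos: [0.4631, -0.1063, 0.1997]
tool_rot: [[0.046, 0.999, -0.001], [0.999, -0.046, 0.0], [0.0, -0.001, -1.0]]
force: [0.1, 0.1, -2.5]
opening: 0.0111
```

Request:
arm_command:
  deltas:
    - [1,0,0,-0.001,0,0,0]
    - [1,0,0,-0.002,0,0,0]
    - [1,0,0,-0.003,0,0,0]
    - [1,0,0,-0.0035,0,0,0]
    - [1,0,0,-0.0035,0,0,0]

```text
clock: 5.78
ee_pos: [0.4636, -0.1062, 0.197]
tool_rot: [[0.045, 0.999, 0.0], [0.999, -0.045, -0.0], [-0.0, 0.0, -1.0]]
force: [0.5, -0.3, -2.6]
opening: 0.0109
```

Run:
```python
from h import *
o=arm.get_obs(); print(o['ee_pos'],o['force'],o['wrist_torque'])
a=snap('side','side4'); c=snap('scene','scene4')
f=lambda x,s:cv2.resize(x,None,fx=s,fy=s,interpolation=cv2.INTER_CUBIC)
A=f(a[170:270,225:325],3.9); B=f(c[90:190,170:270],3.9)
cv2.imwrite('pics/c4.png',np.hstack([A,B])[:,:,::-1])
```

```text
[ 0.46359811 -0.10618125  0.19696642] [ 0.50166692 -0.29384429 -2.55594425] [ 0.06019895 -0.00697127 -0.03312188]
```

View pics/c4.png

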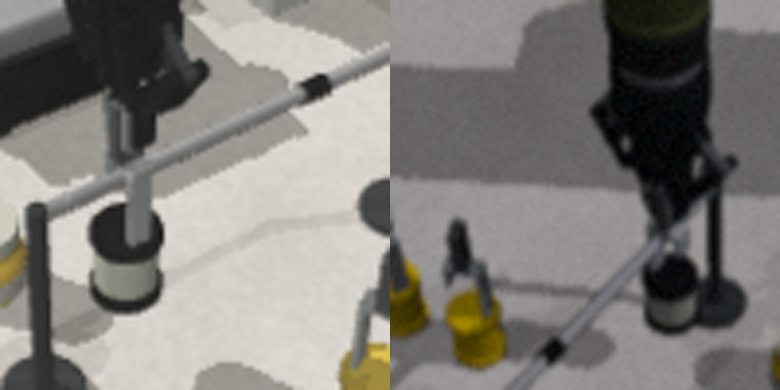

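Hooked: the rail passes through the slot in both views. Lowering until the rail takes weight, to calibrate the height.

Request:
arm_command:
  deltas:
    - [1,0,0,-0.001,0,0,0]
    - [1,0,0,-0.0015,0,0,0]
    - [1,0,0,-0.002,0,0,0]
    - [1,0,0,-0.002,0,0,0]

```text
clock: 6.22
ee_pos: [0.4639, -0.1062, 0.196]
tool_rot: [[0.045, 0.999, 0.001], [0.999, -0.045, -0.0], [-0.0, 0.001, -1.0]]
force: [-2.5, 0.3, 7.1]
opening: 0.0115
```

Contact is at TCP z = 0.196. Raising 3 mm to clear the sleeve and sliding.

Request:
arm_command:
  deltas:
    - [1,0,0,0.003,0,0,0]
    - [1,0.01,-0.0005,0.004,0,0,0]
    - [1,0.03,-0.0013,0.004,0,0,0]
    - [1,0.05,-0.0022,0.004,0,0,0]
    - [1,0.07,-0.0031,0.004,0,0,0]
    - [1,0.09,-0.004,0.004,0,0,0]
    - [1,0.105,-0.0046,0.004,0,0,0]
    - [1,0.115,-0.005,0.004,0,0,0]

```text
clock: 6.88
ee_pos: [0.5808, -0.1112, 0.1983]
tool_rot: [[0.045, 0.999, 0.0], [0.999, -0.045, 0.0], [0.0, 0.0, -1.0]]
force: [-0.4, -0.8, -1.9]
opening: 0.0114
```

Request:
arm_command:
  deltas:
    - [1,0.012,-0.0005,0,0,0,0]
    - [1,0.023,-0.001,0,0,0,0]
    - [1,0.031,-0.0013,0,0,0,0]
    - [1,0.034,-0.0015,0,0,0,0]
    - [1,0.034,-0.0015,0,0,0,0]
    - [1,0.034,-0.0015,0,0,0,0]

```text
clock: 7.38
ee_pos: [0.6122, -0.1127, 0.1987]
tool_rot: [[0.045, 0.999, -0.001], [0.999, -0.045, 0.0], [0.0, -0.001, -1.0]]
force: [-0.4, 0.2, -2.8]
opening: 0.0112
```

Run:
```python
from h import *
o=arm.get_obs(); print(o['ee_pos'],o['force'],o['opening'])
a=snap('side','side5'); c=snap('scene','scene5')
f=lambda x,s:cv2.resize(x,None,fx=s,fy=s,interpolation=cv2.INTER_CUBIC)
A=f(a[140:240,265:365],3.9); B=f(c[110:210,170:270],3.9)
cv2.imwrite('pics/c5.png',np.hstack([A,B])[:,:,::-1])
```

```text
[ 0.61215486 -0.11267002  0.19871899] [-0.43663449  0.2368246  -2.77079971] 0.01115524959116469
```

View pics/c5.png

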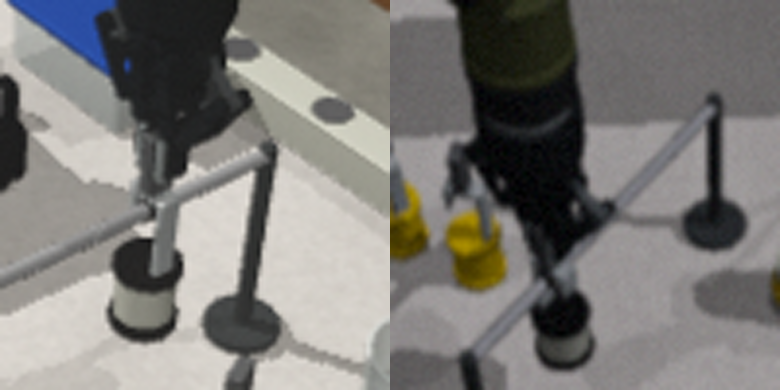

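The lamp hangs at the ring, whose dark edge shows at side crop (147,210), left of the spine (155–178). Checking the remaining x offset numerically before release.

Run:
```python
from h import *
np.set_printoptions(precision=1,suppress=True)
def proj(f,p):
    i=json.load(open('pics/'+f+'.json')); q=np.array(i['attitude']).T@(np.array(p)-i['xyz']); return np.array([i['fx']*q[0]/q[2]+i['cx'],i['fy']*q[1]/q[2]+i['cy']])
im=cv2.imread('pics/side5.png',0)
for z in (.15,.14):
  for dx in(-.011,0,.011): print(z,dx,proj('side5',[.6115+dx,-.1127-.016,z]))
for r in range(196,208,2): print(r,im[r,295:318])
im0=cv2.imread('pics/side0.png',0); 
for r in range(188,197): print(r,im0[r,294:318])
print('ring(.613)',proj('side0',[.603,-.1127,.17]),proj('side0',[.623,-.1127,.17]))
```

```text
0.15 -0.011 [304.  202.7]
0.15 0 [307.2 201.1]
0.15 0.011 [310.3 199.5]
0.14 -0.011 [303.7 205.5]
0.14 0 [306.9 203.9]
0.14 0.011 [310.  202.3]
196 [137 127 114 110 102 111 103  91 105 118 136 116 106 104 104 148 201 213
 213 215 215 211 209]
198 [102 101 105 116 184 208 211 213 213 175 135 111 106 105 102 170 206 211
 211 213 215 214 214]
200 [144 150 150 143 139 137 180 190 190 144 112 107 108 107 104 194 211 212
 213 213 215 216 217]
202 [142  94  49  37  37  37  36  37  35 101 110 107 107 106 127 200 213 213
 214 214 214 210 210]
204 [ 41  38  37  37  37  37  37  36  49 127 117 107 106 107  85  93 176 207
 211 213 213 212 213]
206 [ 36  37  38  35  38  36  38  37  58 126 118 107 107 106  67  41  90 194
 211 210 213 213 212]
188 [144 146 145 184 205 207 207 208 208 208 208 195 188 187 190 181 167 159
 154 145 133 121 113 116]
189 [147 145 144 146 187 206 209 210 208 196 185 127  58  39  73 135 149 143
 130 120 113 117 107 151]
190 [146 148 148 146 147 196 202 194 186 123  54  34  35  37  36  88 119 118
 112 112 128 156 156 199]
191 [148 147 148 147 145 194 166 115  57  38  37  38  37  37  36  57  98 114
 129 154 199 208 210 212]
192 [146 149 149 149 149 188 138  96  74  46  35  37  38  36  36  40 116 155
 200 209 211 209 211 211]
193 [148 148 148 153 152 160 160 134 116  68  38  36  37  36  55  73 188 210
 210 211 211 213 212 212]
194 [150 152 154 162 158 154 145 133 121  79  45  35  55  57 127 142 197 211
 213 209 208 209 211 210]
195 [154 161 158 150 144 130 119 112 101  67  57  74 129 140 195 211 212 211
 212 213 211 210 209 211]
196 [156 149 140 129 119 112 114 106  92 103 134 165 201 209 209 210 211 209
 211 211 213 211 208 207]
ring(.613) [301.3 193.3] [307.  190.5]
```

Both views put the ring 2–4 mm further on. Shifting +3.5 mm, lowering onto the sleeve and releasing.

Request:
arm_command:
  deltas:
    - [1,0.002,0,0,0,0,0]
    - [1,0.0035,0,0,0,0,0]
    - [1,0.0035,0,-0.0006,0,0,0]
    - [1,0.0035,0,-0.0012,0,0,0]
    - [1,0.0035,0,-0.0012,0,0,0]
    - [1,0.0035,0,-0.0012,0,0,0]

```text
clock: 7.98
ee_pos: [0.6159, -0.1127, 0.1977]
tool_rot: [[0.045, 0.999, -0.0], [0.999, -0.045, 0.0], [0.0, -0.0, -1.0]]
force: [0.4, 0.3, -2.4]
opening: 0.0115
```

Request:
arm_command:
  deltas:
    - [1,0,0,-0.0006,0,0,0]
    - [1,0,0,-0.001,0,0,0]
    - [1,0,0,-0.001,0,0,0]
    - [0.7,0,0,-0.001,0,0,0]
    - [0.7,0,0,-0.001,0,0,0]
    - [0.6,0,0,-0.001,0,0,0]
    - [0.6,0,0,-0.001,0,0,0]
    - [0.6,0,0,-0.001,0,0,0]

```text
clock: 8.65
ee_pos: [0.6163, -0.1127, 0.197]
tool_rot: [[0.045, 0.999, 0.0], [0.999, -0.045, -0.0], [-0.0, 0.0, -1.0]]
force: [-0.1, 0.5, -0.6]
opening: 0.0343
```

Request:
arm_command:
  deltas:
    - [0.6,0,0,0.01,0,0,0]
    - [0.6,0,0,0.03,0,0,0]
    - [0.6,0,0,0.06,0,0,0]
    - [0.6,0,0,0.09,0,0,0]
    - [0.6,0,0,0.11,0,0,0]
    - [0.6,0,0,0.11,0,0,0]
    - [0.6,0,0,0.11,0,0,0]
    - [0.6,0,0,0.11,0,0,0]

```text
clock: 9.32
ee_pos: [0.6159, -0.1127, 0.3064]
tool_rot: [[0.045, 0.999, -0.0], [0.999, -0.045, 0.0], [0.0, -0.0, -1.0]]
force: [0.6, -0.1, 0.2]
opening: 0.0337
```

Run:
```python
from h import *
o=arm.get_obs(); print(o['ee_pos'],o['force'],o['opening'],o['joints'])
a=snap('side','side6'); c=snap('scene','scene6')
f=lambda x,s:cv2.resize(x,None,fx=s,fy=s,interpolation=cv2.INTER_CUBIC)
A=f(a[130:230,265:365],4); B=f(c[165:315,220:370],400/150); B=cv2.resize(B,(400,400))
cv2.imwrite('pics/c6.png',np.hstack([A,B])[:,:,::-1])
```

```text
[ 0.61589124 -0.11268692  0.306433  ] [ 0.63786644 -0.12259473  0.17630387] 0.0336587162841257 [-1.03685785e+01  2.00874457e+01  9.92568100e+00  7.98618844e+01
  1.98806868e-04 -7.77541374e+00]
```

View pics/c6.png

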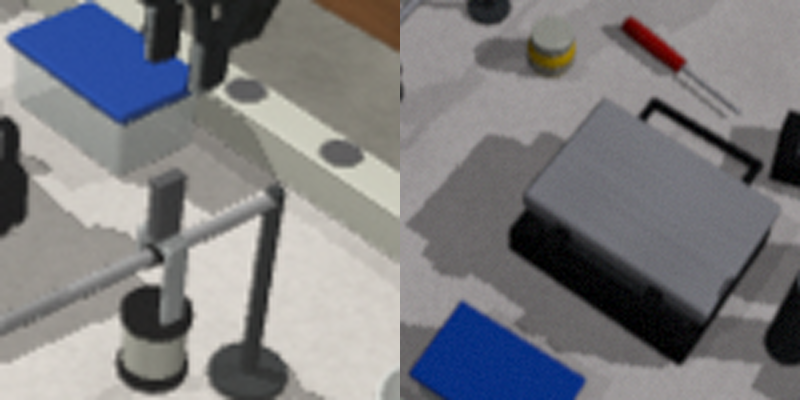

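The lamp hangs upright and still at the ring, let go. Its spine is at side crop (174,250), with the ring edge just left of it. The bar's ends are at scene crop (655,105) and (757,168). Moving above the bar, turning the jaws along x.

Request:
arm_command:
  deltas:
    - [0.6,-0.01,0.02,0.01,0,0,-0.11]
    - [0.6,-0.025,0.05,0,0,0,-0.22]
    - [0.6,-0.04,0.08,0,0,0,-0.33]
    - [0.6,-0.055,0.11,0,0,0,-0.44]
    - [0.6,-0.07,0.14,0,0,0,-0.55]
    - [0.6,-0.085,0.17,0,0,0,-0.66]
    - [0.6,-0.1,0.2,0,0,0,-0.77]
    - [0.6,-0.11,0.23,0,0,0,-0.88]

```text
clock: 10.08
ee_pos: [0.5039, 0.1183, 0.3058]
tool_rot: [[0.802, 0.597, -0.002], [0.597, -0.802, -0.0], [-0.002, -0.001, -1.0]]
force: [0.4, 0.6, -0.0]
opening: 0.0341
```

Request:
arm_command:
  deltas:
    - [0.6,-0.01,0.03,0,0,0,-0.11]
    - [0.6,-0.02,0.06,0,0,0,-0.22]
    - [0.6,-0.03,0.09,-0.01,0,0,-0.33]
    - [0.6,-0.03,0.12,-0.02,0,0,-0.44]
    - [0.6,-0.03,0.133,-0.03,0,0,-0.55]
    - [0.6,-0.03,0.133,-0.04,0,0,-0.66]
    - [0.6,-0.03,0.133,-0.05,0,0,-0.697]
    - [0.6,-0.03,0.133,-0.05,0,0,-0.697]

```text
clock: 10.75
ee_pos: [0.4742, 0.2499, 0.2535]
tool_rot: [[0.999, -0.051, -0.005], [-0.051, -0.999, -0.003], [-0.005, 0.003, -1.0]]
force: [-1.2, -0.1, -0.4]
opening: 0.0341
```

Run:
```python
from h import *
np.set_printoptions(precision=4,suppress=True)
o=arm.get_obs(); print(o['ee_pos'],np.degrees(np.arctan2(o['tool_rot'][1][0],o['tool_rot'][0][0])),o['opening'])
w=snap('wrist','wrist7'); 
s=lambda u,v:('scene6',220+(u-400)*.375,165+v*.375)
for p in((655,105),(757,168)): print(plane(*s(*p),.098))
cv2.imwrite('pics/w7x.png',cv2.resize(w,(800,600),interpolation=cv2.INTER_CUBIC)[:,:,::-1])
```

```text
[0.4742 0.2499 0.2535] -2.9376159026062854 0.0341436946427776
[0.4681 0.1838 0.098 ]
[0.4787 0.3225 0.098 ]
```

View pics/w7x.png

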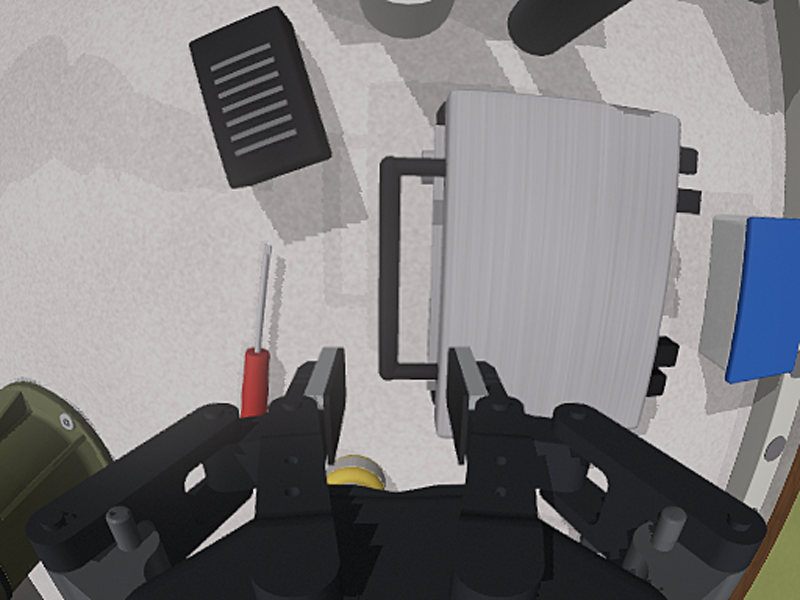

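The bar runs from (389,168) to (390,372), with the lid's front edge at col 440 and the hand square to it. Cross-checking its height with the scene view.

Run:
```python
from h import *
np.set_printoptions(precision=4,suppress=True)
s=lambda u,v:('scene6',220+(u-400)*.375,165+v*.375); w=lambda u,v:('wrist7',u*.64,v*.64)
for a,b in ((w(389,372),s(655,105)),(w(389,168),s(757,168))): print(tri(a,b),plane(*a,.098))
print('mid',plane(*w(389,270),.098),'lid front',plane(*w(443,270),.09))
im=cv2.imread('pics/wrist7.png',0)
for v in(190,270,340): print(im[int(v*.64),240:262], plane(*w(382,v),.098)[0],plane(*w(400,v),.098)[0])
for p in((680,160),(688,198),(668,350),(656,382)): print('hinge',plane(*w(*p),.085))
```

```text
(array([0.4675, 0.1811, 0.1005]), [3.5, 3.5]) [0.466  0.1763 0.098 ]
(array([0.473 , 0.319 , 0.0883]), [2.7, 2.7]) [0.4735 0.3163 0.098 ]
mid [0.47   0.2498 0.098 ] lid front [0.5063 0.2463 0.09  ]
[193 190 147  40  55  59  61  61  59  60  59  58  57  55  52  39 119 179
 191 188 186 184] 0.46831742114770486 0.4797820040917255
[188 183 137  46  60  63  65  63  62  61  61  59  58  56  44 112 171 182
 179 180 179 183] 0.46539431464252246 0.4772229372361371
[186 177 100  47  57  60  59  59  58  57  56  54  51  44  80 161 193 183
 181 180 178 180] 0.46249918323947437 0.474870312372641
hinge [0.692  0.3233 0.085 ]
hinge [0.7005 0.2946 0.085 ]
hinge [0.6944 0.1707 0.085 ]
hinge [0.6873 0.1423 0.085 ]
```

Bar middle (0.4705, 0.250), z about 0.095–0.10, yaw -3°. Its span of 140 mm and the 36 mm to the lid edge agree with the text. Narrowing the jaws and descending.

Request:
arm_command:
  deltas:
    - [0.66,-0.006,0,-0.03,0,0,0]
    - [0.66,-0.006,0,-0.06,0,0,0]
    - [0.66,-0.006,0,-0.09,0,0,0]
    - [0.66,-0.006,0,-0.115,0,0,0]
    - [0.66,-0.006,0,-0.13,0,0,0]
    - [0.66,-0.006,0,-0.13,0,0,0]

```text
clock: 11.3
ee_pos: [0.4678, 0.2487, 0.1236]
tool_rot: [[0.999, -0.051, -0.005], [-0.051, -0.999, -0.003], [-0.005, 0.003, -1.0]]
force: [-0.5, 0.3, -0.1]
opening: 0.0287
```

Request:
arm_command:
  deltas:
    - [0.66,0,0,-0.01,0,0,0]
    - [0.66,0,0,-0.02,0,0,0]
    - [0.66,0,0,-0.03,0,0,0]
    - [0.66,0,0,-0.038,0,0,0]
    - [0.66,0,0,-0.038,0,0,0]

```text
clock: 11.72
ee_pos: [0.4692, 0.2498, 0.0872]
tool_rot: [[0.999, -0.051, -0.002], [-0.051, -0.999, -0.001], [-0.002, 0.001, -1.0]]
force: [-0.6, -0.2, 0.1]
opening: 0.0291
```

Request:
arm_command:
  deltas:
    - [0.66,0,0,-0.004,0,0,0]
    - [0.66,0,0,-0.004,0,0,0]
    - [1,0.001,0,-0.004,0,0,0]
    - [1,0.001,0,-0.004,0,0,0]
    - [1,0.001,0,-0.004,0,0,0]
    - [1,0.001,0,-0.004,0,0,0]
    - [1,0.001,0,-0.004,0,0,0]
    - [1,0.001,0,-0.004,0,0,0]

```text
clock: 12.38
ee_pos: [0.4688, 0.2505, 0.0851]
tool_rot: [[0.999, -0.051, -0.004], [-0.051, -0.999, 0.001], [-0.004, -0.001, -1.0]]
force: [-7.2, 0.2, 6.7]
opening: 0.012
```

Bar gripped (12 mm). Lifting along the 220 mm arc with the tool kept pointing down: first 20°.

Request:
arm_command:
  deltas:
    - [1,0.0005,0,0.009,0,0,0]
    - [1,0.002,0,0.019,0,0,0]
    - [1,0.0035,0,0.028,0,0,0]
    - [1,0.0056,-0.0003,0.038,0,0,0]
    - [1,0.008,-0.0004,0.047,0,0,0]
    - [1,0.0108,-0.0006,0.0565,0,0,0]
    - [1,0.014,-0.0007,0.0655,0,0,0]
    - [1,0.0177,-0.0009,0.0745,0,0,0]

```text
clock: 13.05
ee_pos: [0.4855, 0.2493, 0.1594]
tool_rot: [[0.999, -0.051, -0.006], [-0.051, -0.999, 0.0], [-0.006, -0.0, -1.0]]
force: [-7.6, 1.7, -0.4]
opening: 0.0116
```

Request:
arm_command:
  deltas:
    - [1,0.004,-0.0002,0.0087,0,0,0]
    - [1,0.0084,-0.0004,0.0173,0,0,0]
    - [1,0.013,-0.0007,0.0257,0,0,0]
    - [1,0.0183,-0.001,0.0338,0,0,0]
    - [1,0.0238,-0.0012,0.0417,0,0,0]
    - [1,0.0295,-0.0015,0.0493,0,0,0]
    - [1,0.0357,-0.0018,0.0567,0,0,0]
    - [1,0.0421,-0.0022,0.0639,0,0,0]

```text
clock: 13.72
ee_pos: [0.5254, 0.2468, 0.2243]
tool_rot: [[0.999, -0.05, -0.01], [-0.05, -0.999, 0.0], [-0.01, 0.0, -1.0]]
force: [-19.6, -0.6, 10.8]
opening: 0.0114
```

Request:
arm_command:
  deltas:
    - [1,0.0068,-0.0003,0.0068,0,0,0]
    - [1,0.0138,-0.0007,0.0134,0,0,0]
    - [1,0.0211,-0.001,0.0196,0,0,0]
    - [1,0.0287,-0.0015,0.0255,0,0,0]
    - [1,0.0365,-0.0019,0.031,0,0,0]
    - [1,0.0446,-0.0023,0.0363,0,0,0]
    - [1,0.053,-0.0028,0.0411,0,0,0]
    - [1,0.0614,-0.0032,0.0456,0,0,0]

```text
clock: 14.38
ee_pos: [0.5903, 0.2425, 0.2735]
tool_rot: [[0.999, -0.052, -0.0], [-0.052, -0.999, -0.001], [-0.0, 0.001, -1.0]]
force: [-13.1, -6.7, 20.3]
opening: 0.0113
```

Request:
arm_command:
  deltas:
    - [1,0,0,0,0,0,0]
    - [1,0,0,0,0,0,0]
    - [1,0,0,0,0,0,0]
    - [1,0,0,0,0,0,0]
    - [1,0,0,0,0,0,0]
    - [1,0,0,0,0,0,0]

```text
clock: 14.88
ee_pos: [0.5909, 0.2425, 0.2738]
tool_rot: [[0.999, -0.052, 0.002], [-0.052, -0.999, -0.001], [0.002, 0.001, -1.0]]
force: [-12.6, -7.1, 21.2]
opening: 0.0118
```

Run:
```python
from h import *
o=arm.get_obs(); print(o['ee_pos'],o['force'],o['opening'],o['clock'])
a=snap('side','side8'); c=snap('scene','scene8')
# lamp unchanged? compare side6 vs side8 around the lamp and yellow lamps
b=cv2.imread('pics/side6.png'); a=a[:,:,::-1]
for n,(r0,r1,c0,c1) in dict(lamp=(170,230,290,318),yellow=(228,310,300,365),tub=(215,250,205,235)).items(): print(n,np.abs(a[r0:r1,c0:c1].astype(int)-b[r0:r1,c0:c1]).mean())
```

```text
[0.59092685 0.2425237  0.27375578] [-12.55845314  -7.09530911  21.18563429] 0.011797131912026788 14.8833
lamp 11.094047619047618
yellow 2.8006253908692935
tub 7.270476190476191
```

The lid follows; the force is radial (about 24 N, outward), so I'll ease that. First checking the lid angle from the bar ends and the lamp, numerically.

Run:
```python
from h import *
def proj(f,p):
    i=json.load(open('pics/'+f+'.json')); q=np.array(i['attitude']).T@(np.array(p)-i['xyz']); return np.array([i['fx']*q[0]/q[2]+i['cx'],i['fy']*q[1]/q[2]+i['cy']])
ux=np.array([.9986,-.053,0]);uy=np.array([.053,.9986,0]);uz=np.array([0,0,1.])
B=np.array([.4705,.25,.098]); H=B+.22*ux-.013*uz
for f in('side8','scene8'):
  im=cv2.imread(f'pics/{f}.png',0).astype(np.float32)
  for a in range(48,74,3):
    t=np.radians(a+3.38); r=[]
    for y in(-.06,-.05,.05,.06):
      p=proj(f,H+.2204*(-np.cos(t)*ux+np.sin(t)*uz)+y*uy); r.append(int(cv2.getRectSubPix(im,(3,1),tuple(map(float,p))).mean()))
    print(f,a,r,p.round(0))
for n in('side6','side8'):
  im=cv2.imread(f'pics/{n}.png',0); print(n); [print(im[r,296:322]) for r in(180,192,202,212)]
```

```text
side8 48 [190, 171, 146, 148] [202. 106.]
side8 51 [38, 44, 130, 133] [204. 103.]
side8 54 [80, 80, 120, 128] [207. 101.]
side8 57 [158, 168, 178, 168] [209.  98.]
side8 60 [25, 25, 29, 32] [212.  95.]
side8 63 [106, 113, 26, 26] [215.  93.]
side8 66 [201, 167, 30, 26] [218.  91.]
side8 69 [210, 210, 61, 36] [221.  89.]
side8 72 [97, 94, 26, 26] [224.  87.]
scene8 48 [155, 152, 120, 106] [347. 217.]
scene8 51 [154, 154, 137, 105] [346. 218.]
scene8 54 [148, 148, 151, 106] [345. 219.]
scene8 57 [66, 67, 89, 62] [343. 220.]
scene8 60 [5, 6, 10, 9] [342. 222.]
scene8 63 [78, 89, 69, 61] [340. 224.]
scene8 66 [81, 154, 143, 145] [338. 226.]
scene8 69 [21, 149, 143, 147] [336. 228.]
scene8 72 [19, 72, 87, 90] [334. 231.]
side6
[207 206 206 207 207 205 123  74  70  60  56  60  56  56  85 191 181 154
 149 148 147 148 148 149 149 149]
[148 150 148 144 120 127  95  50  64 121 164 148 134 121 107 104 193 212
 211 212 213 213 212 213 212 211]
[144 133  92  49  35  36  36  35  36  96 108 108 107 105 105 192 211 212
 212 211 208 208 210 211 211 210]
[126  61  34  38  38  37  36  37  38  38  36  37  37  35  35  51 152 201
 207 207 208 206 206 207 208 207]
side8
[187 205 209 212 209 208 127  72  72  62  59  57  58  56  85 193 184 156
 152 152 149 150 151 150 152 152]
[151 151 149 148 122 128  97  49  64 123 166 150 134 123 108 104 195 215
 214 214 214 215 215 215 214 214]
[208 194 132  60  37  37  37  38  37  98 110 109 109 107 105 143 152 153
 154 153 150 151 152 153 153 151]
[130  59  37  36  38  38  38  38  38  38  37  34  35  36  34  51 155 203
 210 181 156 150 149 150 151 149]
```

Both views show the bar exactly at 60° (darkest samples in all four places). The lamp pixels are unchanged apart from shadows. Easing the radial push slightly and holding still.

Request:
arm_command:
  deltas:
    - [1,-0.0005,0.0003,0.0008,0,0,0]
    - [1,-0.0008,0.0006,0.0016,0,0,0]
    - [1,-0.0008,0.0006,0.0016,0,0,0]
    - [1,-0.0008,0.0006,0.0016,0,0,0]
    - [1,-0.0008,0.0006,0.0016,0,0,0]
    - [1,-0.0008,0.0006,0.0016,0,0,0]
    - [1,-0.0008,0.0006,0.0016,0,0,0]
    - [1,-0.0008,0.0006,0.0016,0,0,0]

```text
clock: 15.65
ee_pos: [0.5906, 0.2425, 0.2737]
tool_rot: [[0.999, -0.052, 0.001], [-0.052, -0.999, -0.003], [0.001, 0.003, -1.0]]
force: [-9.4, -6.6, 14.2]
opening: 0.0119
```

Run:
```python
from h import *
o=arm.get_obs(); print(o['ee_pos'],o['force'],o['opening'],np.abs(o['joint_velocities']).max(),o['clock'])
arm.hand_in()
```

```text
[0.5906002  0.24250463 0.27367018] [-9.37204691 -6.62073247 14.19560131] 0.011905870046032623 0.10153165883160865 15.65
the job is handed in; nothing more can be done
```

I hooked the white lamp onto the rail near the robot-side end, slid it to the ring mark and let it go there. I then lifted the grill lid by its bar to about 60° and handed the job in at 15.7 s, still gripping the bar. The hand-in reported no verdict.

- **Lid:** after the lift, the bar showed dark at the predicted 60° position in both the scene and side views. From the tool's travel I get about 60.7°. The bar stayed gripped (opening 11.9 mm) and the joints were nearly still at hand-in (0.1 deg/s).
- **Lamp:** it hung upright and untouched, and the side-view rows I compared through its tab, hook and drum were the same before and after the lid work, apart from shadows. The two cameras disagreed slightly on the ring's x (0.612 against 0.616 m). I released at TCP x = 0.616, so the hook should be within about 4 mm of the mark.
- **Bystanders:** I compared only the yellow lamps and the jar numerically. The yellow lamps hardly changed. The jar patch differed somewhat (mean 7 grey levels), which I took for shadow and did not look into. I made no contact with the others, but did not measure them.
- **Residual force:** the tool still read about 18 N at the end, mostly pushing outward along the lid's radius. It was about 26 N before I eased it. I did not find out whether it came from the grip or from a finger touching the lid's edge.

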